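Demagnetise two dowel pins on the office desk

ROBOT

A 6-joint arm with a two-finger parallel gripper is mounted at the origin on the work surface. World frame = base frame: x ahead of the robot, y to its left, z up, the work surface at z = 0. Lengths are in m, angles in degrees, forces in N, time in s.
With the tool pointing down it reaches from about 0.375 to 0.9 m from the base axis. Payload 3.1 kg.
Tool frame: the origin (TCP) lies between the finger pads; the fingertips stand 11 mm ahead of it and the grasp point (between the pads) lies 8 mm behind it; z points along the fingers, y is the line along which they close (so a half turn about z gives the same grasp; the last joint's range is limited). The gripper opens to 87 mm and grips with 3 to 60 N. Pads are 19 mm wide; open, the fingers measure 117 mm over their backs; the gripper's body (75 mm by 190 mm) begins 51 mm behind the grasp point.
Start: joints at [58.241, 30.224, 82.088, -0, 67.689, -10.227], TCP at [0.229, 0.581, 0.198] pointing down, gripper open.
Joint ranges: [-176.69, 176.69], [-43.24, 126.21], [12.49, 139.97], [-82, 262], [0, 151.66], [-163.58, 163.58]. Speed limits (degrees/s): [159.86, 159.86, 180, 180, 180, 180].

INTERFACE

Orientations are given as a 3x3 rotation matrix whose columns are the frame's x, y, z axes.
In Python, from rig import bot gives the robot as it stands.
- The arm moves only by the tool apply_moves, never from a script. Its argument "steps" is a list that holds one entry, the list of rows, each a list of 7 numbers: the shift along the tool's x, y, z in cm, then the turn, a rotation vector about the tool's x, y, z in degrees, then the gripper command: -1 is shut, 1 is fully open, values between are in proportion. In form: [[[dx, dy, dz, rx, ry, rz, jaw], ...]]. A call has 1 to 20 rows; each row is the pose to reach, as a shift and turn from the pose commanded when the call began, along the tool's axes at that moment; what a row does not reach only later rows make up. A row lasts 1/8 s, in which the tool goes at most 62.5 mm and 10.7 degrees, less where a joint would pass 70% of its speed; a pose out of reach is approached as far as the arm can. A call with a gripper value outside its range is refused whole. The fingers move at their own pace and stop on an object; the grip force is fixed at half the most. Time passes only in rows, so rows that repeat a pose let the fingers close. It gives the time, the measured TCP pose, the force, the opening and the grip force at its end, in the units of the state.
- bot.read_state(): the state, without advancing time (a new reading comes with each control period).
- bot.capture(name): name is "side" or "top" or "wrist"; returns the picture (400x640x3 uint8, blue, green, red); there is no depth.
- bot.camera_model(name): a dict with "intrinsics" (3x3 intrinsics, pixels), "k1" (the pictures are not rectified: a ray, as slopes to the right and down, at radius r is drawn at 1 + k1 r^2 times it, then the intrinsics apply), "R" (3x3) and "t" (3): a world point X has camera coordinates R X + t. Camera axes: x right, y down, z forward; pixel columns grow to the right and rows downward; lengths in m; the calibration is good to about 2 mm. A picture is of the moment at which its call begins: read the wrist's pose just before it. camera_model takes no time and is no camera call; for the wrist camera it gives the pose at the moment of the call.
- bot.hand_in(): hands the job in; it is judged then, once.
The state is a dict: "time_s": time; "joint_positions": joint angles; "qvel": joint speeds; "tau": joint torques, N m; "position": TCP position; "tcp_rot": TCP orientation; "force": force on the tool from outside, world axes, zero at the start; "moment": the same for the moment, N m; "opening": opening from 0.0 (shut) to 1.0 (fully open); "grasp_force": force on a finger pad.
Only numpy, scipy, OpenCV 4.12 (cv2) and the standard library are available. Lean on these libraries where they do the work, as an engineer would, in place of code of your own. Each camera call takes 0.05 s, during which the arm holds its last target. There are 200 camera calls.

TASK

Stand the thick and the thin steel dowel pin, one at a time, in the demagnetiser's bores that fit them, each fully down on the bottom and let go. Then, with both in, turn the spring-return dial clockwise past its first two clicks to the third and hold it there against its spring: finish while still holding it, do not let go of it. Leave everything else on the desk where it is.

Things in the scene. Friction and masses are not known exactly. Their poses are not given: they have to be found in the camera images.
- demag: the demagnetiser: a grey metal case fixed to the desk, 150 mm (its x) by 240 mm (its y) by 55 mm high; origin at the centre of its underside. Its dial is on top in the half towards its -y (centre at x 0, y -65 mm), the two bores in the half towards its +y
- bore_big (a point): centre of the wider bore's mouth, in the case's top face (55 mm above the desk); the bore goes straight down, 24 mm wide, 30 mm deep, flat bottom, mouth chamfered 2 mm. In the case's frame at x -34, y +60 mm
- bore_small (a point): centre of the narrower bore's mouth, in the case's top face; 18 mm wide, 30 mm deep, flat bottom, mouth chamfered 2 mm. In the case's frame at x +34, y +60 mm
- pin_big_mid (a point): centre (half-way up) of the thick steel dowel pin: 20 mm diameter, 70 mm long, about 0.17 kg, stands upright on the desk; its z axis runs along the pin. Fully in its bore, it stands 40 mm out of the case
- pin_small_mid (a point): centre (half-way up) of the thin steel dowel pin: 14 mm diameter, 70 mm long, about 0.085 kg, stands upright on the desk; its z axis runs along the pin. Fully in its bore, it stands 40 mm out of the case
- pin_big: the thick pin's body; origin at the centre of its lower end
- pin_small: the thin pin's body; origin at the centre of its lower end
- dial_grip (a point): the dial's grip point, on its upright turning axis, 91 mm above the desk, half-way along the bar. The dial is a black disc (52 mm across, its top 67 mm above the desk) carrying an upright bar handle 50 mm long (the point's x), 14 mm thick (the point's y); the bar's top is 103 mm above the desk. A white line on the bar's top, at the point's -x end, is its pointer. The point turns with the dial; at rest its axes are those of the case
- dial (a joint): the dial's angle in rad: 0 at rest, growing as it is turned CLOCKWISE seen from above, end stop at 1.35. Clicks (detents) at 0.4, 0.8 and 1.2, beside one, two and three pips on the case. A spring always drives it back to 0: about 0.06 Nm at rest, 0.13 Nm at the third click, and about 0.05 Nm more to get over each click; let go, it returns from any click
- bush: short steel bush (ring 32 mm across, 18 mm high), bystander; origin at the centre of its underside
- glue: small white glue bottle, 28 mm across, 75 mm high, bystander; origin at the centre of its underside
- carton: flat orange carton 62 x 36 x 18 mm, bystander; origin at the centre of its underside
- calculator: black calculator 145 x 85 x 14 mm, bystander; origin at the centre of its underside
- marker: marker pen lying along its own y, 130 mm long, 16 mm thick, bystander; origin at the centre of its underside
- mouse: round grey computer mouse, 62 mm across, 33 mm high, bystander; origin at the centre of its underside
- phone: grey phone 148 x 72 x 9 mm lying flat, bystander; origin at the centre of its underside
- pen_cup: dark steel pen cup, 72 mm across, 140 mm high with its pens, bystander; origin at the centre of its underside
Things that resemble listed ones, but are neither listed nor needed, are in the scene too. What is shaped like the pin_big but blue is not meant.

How it is judged (in metres and radians):
On the way, in this order (a step that is already met when the one before it is completed fails the run):
1. one pin stands fully in its bore, let go ((((horizontal distance between pin_big_mid and bore_big below 0.005 m and z of pin_big_mid in the frame of bore_big below 0.009 m and angle between pin_big_mid's own z axis and vertical below 0.12 rad) and contact force between the fingers and pin_big below 0.1 N) or ((horizontal distance between pin_small_mid and bore_small below 0.005 m and z of pin_small_mid in the frame of bore_small below 0.009 m and angle between pin_small_mid's own z axis and vertical below 0.12 rad) and contact force between the fingers and pin_small below 0.1 N))), for 0.2 s.
2. both pins stand fully in their bores, let go (horizontal distance between pin_big_mid and bore_big below 0.005 m and z of pin_big_mid in the frame of bore_big below 0.009 m and angle between each of pin_big_mid, pin_small_mid's own z axis and vertical below 0.12 rad and horizontal distance between pin_small_mid and bore_small below 0.005 m and z of pin_small_mid in the frame of bore_small below 0.009 m and contact force between the fingers and pin_big below 0.1 N and contact force between the fingers and pin_small below 0.1 N and value of joint dial below 0.2 rad), for 0.2 s.
3. the dial is turned to its third click and held there (value of joint dial above 1.08 rad and contact force between the fingers and dial above 0.5 N), for 0.5 s.
At the end, for the whole second after the job is handed in: Both pins stand in their own bores (axis within 5 mm, within 4 mm of the bottom, upright within 0.12 rad, not touched by the fingers), and the fingers (pushing with over 0.5 N) still hold the dial at its third click (over 1.08 rad) through the last second (all of step 3 and horizontal distance between pin_big_mid and bore_big below 0.005 m and z of pin_big_mid in the frame of bore_big below 0.009 m and angle between each of pin_big_mid, pin_small_mid's own z axis and vertical below 0.12 rad and horizontal distance between pin_small_mid and bore_small below 0.005 m and z of pin_small_mid in the frame of bore_small below 0.009 m and contact force between the fingers and pin_big below 0.1 N and contact force between the fingers and pin_small below 0.1 N); the arm keeps its last pose, push and grip.
It fails at once if the dial is turned up before both pins are in (value of joint dial above 0.25 rad and not ((horizontal distance between pin_big_mid and bore_big below 0.005 m and z of pin_big_mid in the frame of bore_big below 0.009 m and angle between pin_big_mid's own z axis and vertical below 0.12 rad) and (horizontal distance between pin_small_mid and bore_small below 0.005 m and z of pin_small_mid in the frame of bore_small below 0.009 m and angle between pin_small_mid's own z axis and vertical below 0.12 rad))).
It fails at once if something else on the desk is pushed away or knocked over (distance of any of bush, glue, carton, calculator, marker, mouse, phone, pen_cup from where it was at the start of the episode above 0.03 m or angle between any of bush, glue, carton, calculator, marker, mouse, phone, pen_cup's own z axis and vertical above 0.5 rad).
It also fails if it takes over 69 s, if anything falls off the work surface, if the arm or the gripper's body presses on something with over 40 N, if the wrist force passes 120 N, or if a joint passes its speed limit or range.

## Working session

There is one attempt and no reset: what is moved stays moved. The work goes in short steps, Python scripts to look and compute and a tool call to move; the robot and the scene stay as the last step left them, time stands still between calls to the robot, and variables do not carry over. Pictures are saved under pics/ and viewed, at most 10 in all, crops included, and the job is handed in when it is done.

Besides the shell and the picture viewer there is one more tool, called after ">>>" as name([rows], argument=value, ...), one row to a line, values as JSON. apply_moves: Moves the arm, as the interface text tells. Its arguments: {"type":"object","properties":{"steps":{"type":"array","items":{"type":"array","items":{"type":"array","items":{"type":"number"}}}}},"required":["steps"]}

```bash
mkdir -p pics
cat > h.py <<'E'
import numpy as np, cv2
from rig import bot
def pix(name,X,cm=None):
    c=cm or bot.camera_model(name); p=np.array(c["R"])@np.array(X,float)+np.array(c["t"]); s=p[:2]/p[2]
    s=s*(1+c["k1"]*(s@s)); return (np.array(c["intrinsics"])@[s[0],s[1],1])[:2]
def ray(name,uv,z,cm=None):
    c=cm or bot.camera_model(name); K=np.array(c["intrinsics"]); 
    d=cv2.undistortPoints(np.array([[uv]],float),K,np.array([c["k1"],0,0,0,0.]))[0,0]
    # exact inverse by iteration
    q=(np.linalg.inv(K)@[uv[0],uv[1],1])[:2]; s=q.copy()
    for _ in range(30): s=q/(1+c["k1"]*(s@s))
    R=np.array(c["R"]);t=np.array(c["t"]); o=-R.T@t; v=R.T@np.array([s[0],s[1],1]); return o+v*(z-o[2])/v[2]
E
python3 - <<'E'
from h import *
for n in("top","side"): 
    cv2.imwrite(f"pics/{n}0.png",bot.capture(n)); c=bot.camera_model(n); print(n,c["k1"],-np.array(c["R"]).T@c["t"],np.array(c["R"]).round(2).tolist(), c["intrinsics"][0])
print(bot.read_state())
E
```

```text
top -0.08611831880556237 [0.31883948 0.06188173 1.34951078] [[-0.01, -1.0, 0.01], [-0.98, 0.01, -0.21], [0.21, -0.01, -0.98]] [424.55964623   0.         318.6699874 ]
side -0.03560224254574609 [0.13132528 1.04555998 0.70760923] [[-0.91, -0.41, -0.0], [-0.2, 0.46, -0.87], [0.36, -0.79, -0.5]] [427.7878562    0.         315.82695608]
{'time_s': 0.1, 'joint_positions': array([ 5.82407821e+01,  3.02714227e+01,  8.21479839e+01, -1.81038635e-05,
        6.76897447e+01, -1.02290889e+01]), 'qvel': array([ 0.10422135, -0.13005511, -0.18891652,  0.06450822,  0.13298735,
       -0.02669784]), 'tau': array([-5.21892543e-04, -4.40985382e+01, -1.77151698e+01,  6.33765967e-02,
        5.34218398e-02, -7.93031654e-05]), 'position': array([0.2289886 , 0.58079426, 0.1972992 ]), 'tcp_rot': array([[-9.30224589e-01,  3.66989386e-01, -1.00247490e-03],
       [ 3.66990599e-01,  9.30223240e-01, -1.61995446e-03],
       [ 3.38019360e-04, -1.87482034e-03, -9.99998185e-01]]), 'force': array([ 0.40920778, -0.6994059 ,  0.05120039]), 'moment': array([-0.00574784, -0.02511657,  0.01484732]), 'grasp_force': 0.0, 'opening': 0.9970681026846107}
```

View pics/top0.png

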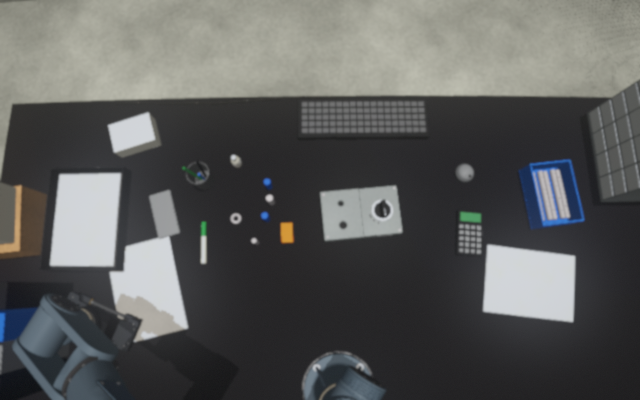

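View pics/side0.png

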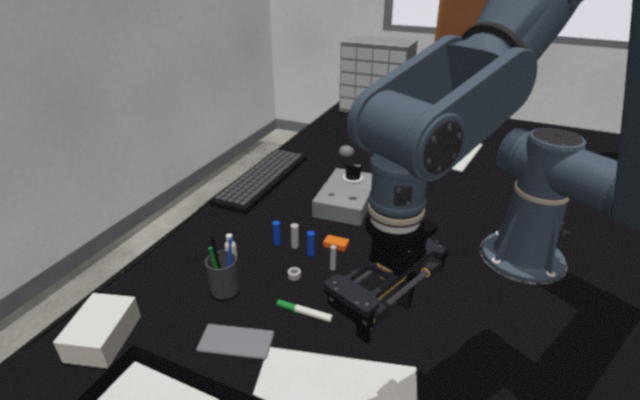

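The top view shows these look-alikes for the thick pin: grey (269,199), blue (267,182), blue (265,215) and the white glue bottle (236,160). The thin grey pin is at (254,240). The case is at about (361,212), its bores at (341,204) and (343,225), and the dial at (384,209). I choose the grey (269,199) as thick and check it in a close crop.

Run:
```python
from h import *
im=cv2.imread("pics/top0.png")
a=cv2.resize(im[145:255,225:415],None,fx=4.2,fy=4.2,interpolation=cv2.INTER_CUBIC)
cv2.imwrite("pics/crop1.png",a)
for nm,uv,z in [("big",(269,199),.07),("thin",(254,240),.07),("blueA",(267,182),.07),("blueB",(265,215),.07),("bsm",(341,204),.055),("bbig",(343,225),.055),("dial",(384,209),.08),("glue",(236,160),.07),("bush",(236,217),.018),("carton",(287,232),.018)]: print(nm,ray("top",uv,z).round(3))
for n,p in (("c1",(320,192)),("c2",(397,185)),("c3",(402,233)),("c4",(326,241))): print(n,ray("top",p,.055).round(3))
```

```text
big [0.571 0.204 0.07 ]
thin [0.446 0.248 0.07 ]
blueA [0.625 0.211 0.07 ]
blueB [0.522 0.216 0.07 ]
bsm [ 0.556 -0.017  0.055]
bbig [ 0.49  -0.022  0.055]
dial [ 0.534 -0.146  0.08 ]
glue [0.697 0.31  0.07 ]
bush [0.524 0.314 0.018]
carton [0.475 0.152 0.018]
c1 [0.594 0.047 0.055]
c2 [ 0.614 -0.195  0.055]
c3 [ 0.463 -0.203  0.055]
c4 [0.442 0.031 0.055]
```

View pics/crop1.png

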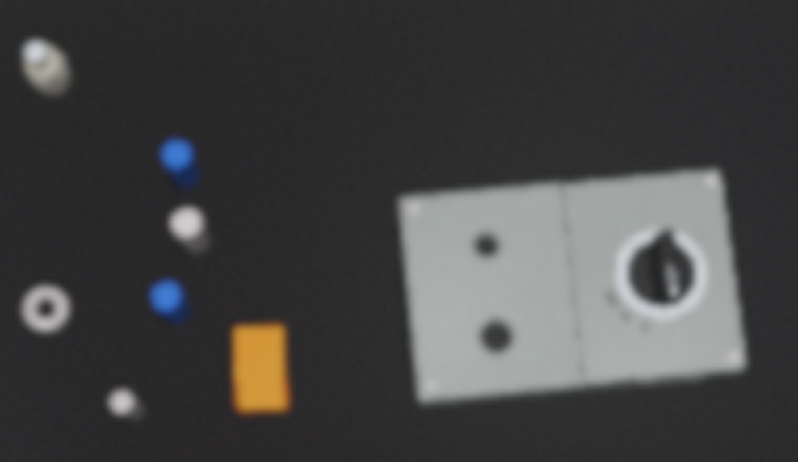

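The crop confirms it. The thick grey pin's top is at (269.3,197.6) with a blue one on each side, and the thin pin is at (253.8,240.2). Bores are at (340.7,203.1) and (343.1,225.2). The heights and the 66–68 mm bore spacing agree with the sizes given.

```bash
cat >> h.py <<'E'
def go(X,yaw,s=None):
    "shift (cm, tool axes) and z turn (deg), tilt corrected, from measured pose to TCP X, tool y at yaw"
    s=s or bot.read_state(); R=np.array(s["tcp_rot"]); y=np.radians(yaw)
    Y=np.array([np.cos(y),np.sin(y),0]); Z=np.array([0,0,-1.]); G=np.stack([np.cross(Y,Z),Y,Z],1)
    d=R.T@(np.array(X)-s["position"])*100; r=np.degrees(cv2.Rodrigues(R.T@G)[0].ravel()); return d.round(2),r.round(2)
E
python3 - <<'E'
from h import *
for nm,uv,z in [("big",(269.3,197.6),.07),("thin",(253.8,240.2),.07),("bsm",(340.7,203.1),.055),("bbig",(343.1,225.2),.055)]: print(nm,ray("top",uv,z).round(4))
c=[ray("top",(225+a/4.2,145+b/4.2),.055)[:2] for a,b in((398,197),(721,168),(747,370),(418,404))]; print(np.round(c,4), np.mean(c,0))
print(go([.572,.205,.2],94.8))
cm=bot.camera_model("wrist");R=np.array(cm["R"]);o=-R.T@cm["t"];s=bot.read_state();T=s["tcp_rot"];print("cam in tool",T.T@(o-s["position"]),(T.T@R.T).round(2), cm["k1"],cm["intrinsics"])
E
```

```text
big [0.5755 0.2034 0.07  ]
thin [0.445  0.2489 0.07  ]
bsm [ 0.5586 -0.0166  0.055 ]
bbig [ 0.4895 -0.0224  0.055 ]
[[ 0.5948  0.0479]
 [ 0.6142 -0.194 ]
 [ 0.4626 -0.2056]
 [ 0.4412  0.0354]] [ 0.52818118 -0.07907008]
(array([-45.7 , -22.37,  -0.24]), array([ -0.1 ,  -0.04, -26.33]))
cam in tool [ 0.0803837  -0.00043225 -0.18734642] [[-0.   -0.96 -0.29]
 [ 1.    0.   -0.  ]
 [ 0.   -0.29  0.96]] -0.018299283078564342 [[332.35278567   0.         315.52932827]
 [  0.         332.35278567 201.96480722]
 [  0.           0.           1.        ]]
```

>>> apply_moves([
  [[-45.8, -22.4, 0, 0, 0, -26.3, 1], [-45.8, -22.4, 0, 0, 0, -26.3, 1], [-45.8, -22.4, 0, 0, 0, -26.3, 1], [-45.8, -22.4, 0, 0, 0, -26.3, 1], [-45.8, -22.4, 0, 0, 0, -26.3, 1], [-45.8, -22.4, 0, 0, 0, -26.3, 1], [-45.8, -22.4, 0, 0, 0, -26.3, 1], [-45.8, -22.4, 0, 0, 0, -26.3, 1], [-45.8, -22.4, 0, 0, 0, -26.3, 1], [-45.8, -22.4, 0, 0, 0, -26.3, 1], [-45.8, -22.4, 0, 0, 0, -26.3, 1], [-45.8, -22.4, 0, 0, 0, -26.3, 1]],
])

```text
time_s: 1.6
position: [0.5717, 0.2065, 0.1982]
tcp_rot: [[-0.996, -0.086, -0.001], [-0.086, 0.996, 0.0], [0.001, 0.0, -1.0]]
force: [0.4, 0.9, -0.2]
opening: 0.996
grasp_force: 0.0
```

Run:
```python
from h import *
s=bot.read_state(); print(s["position"],s["joint_positions"].round(1))
cm=bot.camera_model("wrist"); cv2.imwrite("pics/w1.png",bot.capture("wrist"))
import pickle; pickle.dump(cm,open("w1.pkl","wb"))
for z in(0,.07): print(z,pix("wrist",[.5755,.2034,z],cm),pix("wrist",[.445,.2489,z],cm))
```

```text
[0.57171626 0.20653446 0.19815229] [  9.3  28.9  84.6   0.   66.5 -85.6]
0 [312.83392502 175.71087892] [364.96483516  61.11806668]
0.07 [312.27122484 190.90124284] [376.34063891  51.74844058]
```

View pics/w1.png

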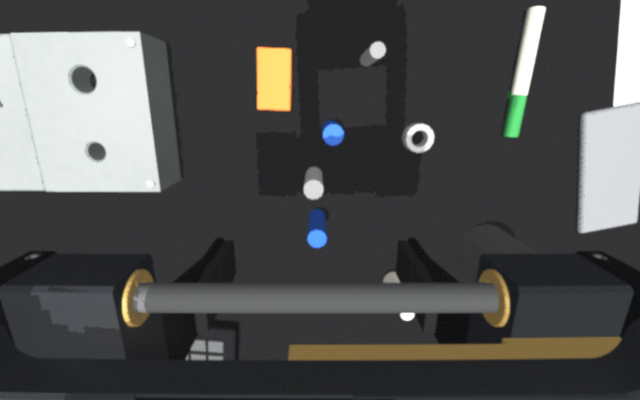

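The wrist view shows the thick grey pin's top near (313,189) between blue pins at (333,133) and (317,238). The thin pin's top is near (377,50) and the bores are at (83,79) and (95,151). All of this agrees with the top-view estimates.

Run:
```python
from h import *
import pickle; cm=pickle.load(open("w1.pkl","rb")); im=cv2.imread("pics/w1.png"); g=cv2.cvtColor(im,cv2.COLOR_BGR2GRAY)
def cc(m,uv,off):
    n,l,st,ce=cv2.connectedComponentsWithStats(m.astype(np.uint8))
    i=l[uv[1]-off[1],uv[0]-off[0]]; return ce[i]+off,st[i]
for nm,uv,z,hole in [("big",(314,190),.07,0),("thin",(377,49),.07,0),("bbig",(83,79),.055,1),("bsm",(95,151),.055,1)]:
    x,y=uv; off=(x-25,max(0,y-25)); w=g[off[1]:y+25,off[0]:x+25]
    for th in ((110,140,170) if hole else (150,165,180)):
        c,st=cc(w<th if hole else w>th,uv,off); print(nm,th,c.round(1),st[2:],ray("wrist",c,z,cm).round(4), g[y,x])
e=[ray("wrist",u,.055,cm)[:2] for u in((13,34),(142,33),(157,191),(0,189))]; print(np.round(e,4))
for a in range(180,206,2): print(a,g[a-0,306:322].tolist()) if a<204 else None
```

```text
big 150 [313.  188.9] [ 20  21 317] [0.5734 0.204  0.07  ] 222
big 165 [313.1 189. ] [ 19  19 302] [0.5735 0.204  0.07  ] 222
big 180 [313. 189.] [ 19  19 293] [0.5735 0.204  0.07  ] 222
thin 150 [377.3  49.7] [ 16  17 218] [0.4433 0.2495 0.07  ] 225
thin 165 [377.3  49.7] [ 16  17 211] [0.4433 0.2495 0.07  ] 225
thin 180 [377.3  49.6] [ 16  16 199] [0.4432 0.2495 0.07  ] 225
bbig 110 [83.7 79.2] [ 24  25 453] [ 0.489  -0.0207  0.055 ] 81
bbig 140 [83.6 79.3] [ 24  26 494] [ 0.4891 -0.0207  0.055 ] 81
bbig 170 [83.4 79.1] [ 26  27 545] [ 0.489  -0.0209  0.055 ] 81
bsm 110 [ 96.3 150.9] [ 16  16 195] [ 0.5566 -0.0153  0.055 ] 81
bsm 140 [ 96.3 151. ] [ 17  17 230] [ 0.5567 -0.0153  0.055 ] 81
bsm 170 [ 96.2 151.2] [ 18  19 264] [ 0.5569 -0.0154  0.055 ] 81
[[ 0.4543 -0.0826]
 [ 0.4447  0.0371]
 [ 0.5933  0.0437]
 [ 0.6051 -0.1217]]
180 [116, 127, 148, 171, 185, 190, 192, 198, 199, 193, 184, 170, 150, 132, 118, 108]
182 [161, 190, 211, 221, 224, 224, 224, 224, 223, 224, 223, 222, 218, 203, 164, 129]
184 [217, 221, 221, 221, 221, 223, 224, 225, 224, 223, 223, 224, 225, 223, 217, 194]
186 [222, 222, 223, 223, 223, 221, 220, 222, 224, 224, 224, 223, 224, 225, 224, 223]
188 [223, 224, 222, 222, 222, 223, 222, 222, 221, 221, 224, 225, 224, 223, 223, 223]
190 [221, 222, 223, 224, 223, 222, 223, 222, 222, 222, 220, 222, 224, 224, 225, 223]
192 [221, 220, 221, 222, 222, 223, 223, 222, 223, 222, 223, 222, 221, 221, 223, 220]
194 [217, 221, 222, 222, 221, 220, 223, 223, 223, 222, 223, 222, 222, 222, 219, 198]
196 [165, 206, 219, 222, 221, 221, 221, 221, 224, 223, 223, 220, 214, 198, 171, 127]
198 [71, 107, 140, 163, 177, 195, 205, 198, 190, 185, 182, 173, 132, 92, 69, 59]
200 [52, 55, 57, 58, 67, 81, 87, 82, 78, 72, 73, 66, 60, 53, 54, 53]
202 [53, 56, 50, 53, 53, 54, 52, 54, 55, 53, 56, 53, 54, 54, 52, 52]
```

```bash
python3 -c "
from h import *
print(go([.5735,.204,.046],94.6))"
```

```text
(array([-0.14, -0.25, 15.23]), array([ 0.01, -0.03,  0.3 ]))
```

>>> apply_moves([
  [[-0.14, -0.25, 4, 0, 0, 0, 1], [-0.14, -0.25, 8, 0, 0, 0, 1], [-0.14, -0.25, 12, 0, 0, 0, 0.4], [-0.14, -0.25, 14.5, 0, 0, 0, 0], [-0.14, -0.25, 15.2, 0, 0, 0, 0], [-0.14, -0.25, 15.2, 0, 0, 0, -0.3], [-0.14, -0.25, 15.2, 0, 0, 0, -1], [-0.14, -0.25, 15.2, 0, 0, 0, -1], [-0.14, -0.25, 15.2, 0, 0, 0, -1], [-0.14, -0.25, 15.2, 0, 0, 0, -1], [-0.14, -0.25, 15.2, 0, 0, 0, -1], [-0.14, -0.25, 15.2, 0, 0, 0, -1]],
])

```text
time_s: 3.15
position: [0.5747, 0.2025, 0.0461]
tcp_rot: [[-0.997, -0.083, -0.0], [-0.083, 0.997, -0.0], [0.0, -0.0, -1.0]]
force: [0.3, 0.3, 0.5]
opening: 0.02
grasp_force: 0.0
```

The fingers closed on nothing, so I take a look.

Run:
```python
from h import *
import pickle; cm=bot.camera_model("wrist"); im=bot.capture("wrist"); t=bot.capture("top"); cv2.imwrite("pics/w2.png",im)
a=cv2.resize(t[145:255,225:355],(520,440),interpolation=cv2.INTER_CUBIC)
cv2.imwrite("pics/c2.png",np.hstack([a,cv2.resize(im[:, 160:480],(280,350),)[:440] if 0 else cv2.copyMakeBorder(cv2.resize(im[:,160:480],(280,350)),0,90,0,0,0)]))
print(pix("wrist",[.5735,.204,.07],cm),pix("wrist",[.5735,.204,0],cm))
```

```text
[318.85170031 254.97523806] [317.9865294  213.25673039]
```

View pics/c2.png

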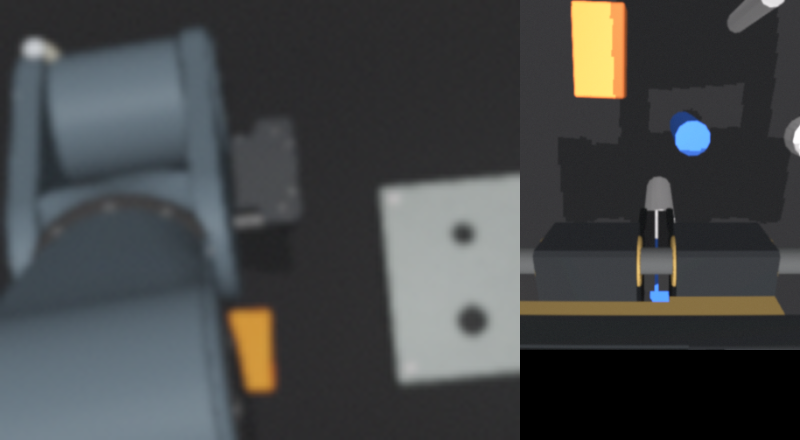

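Run:
```python
from h import *
im=cv2.imread("pics/w2.png"); cv2.imwrite("pics/c3.png",cv2.resize(im[180:360,240:400],(640,600) if 0 else (528,594),interpolation=cv2.INTER_CUBIC))
s=bot.read_state(); print(s["opening"],s["grasp_force"],s["position"])
T=s["tcp_rot"];p=s["position"]
for d in([0,0,.011],[0,0,0],[0,0,-.008],[.01,0,.011],[-.01,0,.011]): print(d,pix("wrist",p+T@np.array(d)))
```

```text
0.005709702400870806 0.024908357761432853 [0.57470676 0.20251885 0.0460807 ]
[0, 0, 0.011] [315.8708867  232.48021246]
[0, 0, 0] [315.88170056 239.28726626]
[0, 0, -0.008] [315.89029349 244.69832661]
[0.01, 0, 0.011] [315.87354513 217.77752372]
[-0.01, 0, 0.011] [315.86827678 246.78244811]
```

View pics/c3.png

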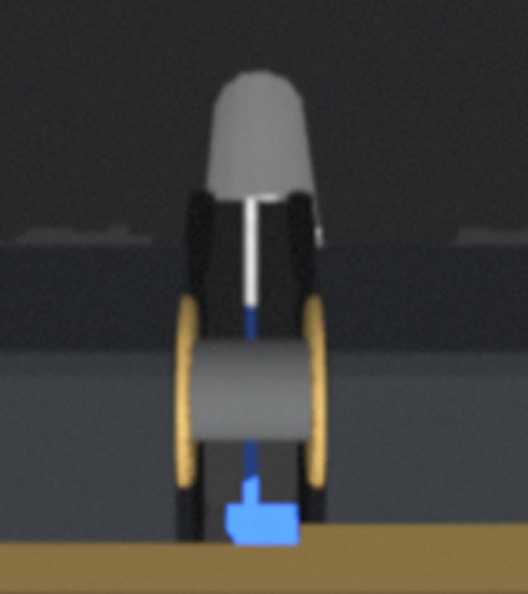

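Run:
```python
from h import *
im=bot.capture("side"); s=bot.read_state();T=s["tcp_rot"];p=s["position"]
q={"tip":p+T@[0,0,.011],"tcp":p,"up50":p+T@[0,0,-.05],"ptop":[.5735,.204,.07],"pbot":[.5735,.204,0]}
q={k:pix("side",v) for k,v in q.items()}; c=q["tcp"].astype(int); print(q)
x0,y0=c[0]-60,c[1]-70; a=cv2.resize(im[y0:y0+110,x0:x0+120],None,fx=5,fy=5,interpolation=cv2.INTER_CUBIC)
for k,v in q.items():
    z=((v-[x0,y0])*5+2).astype(int); cv2.drawMarker(a,tuple(int(i) for i in z),(0,0,255) if k[0]=='p' else (0,255,0),0,8,1); 
cv2.imwrite("pics/s2.png",a)
```

```text
{'tip': array([294.74653075, 235.43569258]), 'tcp': array([294.62792678, 232.09511951]), 'up50': array([294.07542079, 216.49675711]), 'ptop': array([294.54419528, 225.11306799]), 'pbot': array([295.28907314, 246.28932914])}
```

View pics/s2.png

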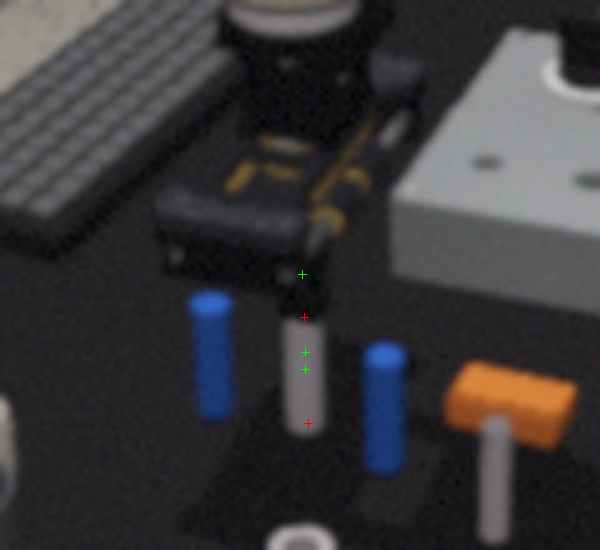

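Run:
```python
from h import *
s=bot.read_state();T=s["tcp_rot"];p=s["position"];x0,y0=294-60,232-70
for z in(-.059,-.095):
  for x in(-.0375,.0375):
    for y in (-.095,.095): print(z,x,y,((pix("side",p+T@[x,y,z])-[x0,y0])*5).round(),pix("wrist",p+T@[x,y,z]).round())
```

```text
-0.059 -0.0375 -0.095 [301. 162.] [117. 361.]
-0.059 -0.0375 0.095 [158. 342.] [515. 361.]
-0.059 0.0375 -0.095 [426. 183.] [ 85. 212.]
-0.059 0.0375 0.095 [299. 371.] [547. 212.]
-0.095 -0.0375 -0.095 [299. 106.] [ 64. 431.]
-0.095 -0.0375 0.095 [153. 281.] [568. 431.]
-0.095 0.0375 -0.095 [426. 127.] [  8. 249.]
-0.095 0.0375 0.095 [296. 309.] [624. 249.]
```

The side crop shows the thick pin standing untouched. The closed fingers end just above its top at about (303,317). The real gripper therefore sits about 36 mm further back along the tool axis than the reported TCP, and the body's corners show the same shift. I'll allow for that offset in z.

>>> apply_moves([
  [[0.13, 0.14, -0.5, 0, 0, 0, -0.3], [0.13, 0.14, -0.5, 0, 0, 0, 0.2], [0.13, 0.14, -0.5, 0, 0, 0, 0.2], [0.13, 0.14, -0.5, 0, 0, 0, 0.2], [0.13, 0.14, 0.5, 0, 0, 0, 0.2], [0.13, 0.14, 1.5, 0, 0, 0, 0.2], [0.13, 0.14, 2.5, 0, 0, 0, 0.2], [0.13, 0.14, 3.3, 0, 0, 0, 0.2], [0.13, 0.14, 3.3, 0, 0, 0, 0.2], [0.13, 0.14, 3.3, 0, 0, 0, -0.4], [0.13, 0.14, 3.3, 0, 0, 0, -1], [0.13, 0.14, 3.3, 0, 0, 0, -1], [0.13, 0.14, 3.3, 0, 0, 0, -1], [0.13, 0.14, 3.3, 0, 0, 0, -1], [0.13, 0.14, 3.3, 0, 0, 0, -1]],
])

```text
time_s: 5.18
position: [0.5735, 0.2039, 0.0134]
tcp_rot: [[-0.997, -0.083, 0.0], [-0.083, 0.997, 0.0], [-0.0, 0.0, -1.0]]
force: [-0.5, 0.2, 1.6]
opening: 0.218
grasp_force: 30.0
```

>>> apply_moves([
  [[0, 0, -1, 0, 0, 0, -1], [0, 0, -4, 0, 0, 0, -1], [0, 0, -8, 0, 0, 0, -1], [0, 0, -11, 0, 0, 0, -1], [1.5, -3, -11, 0, 0, 0, -1], [3.5, -7.4, -11, 0, 0, 0, -1], [5.6, -11.8, -11, 0, 0, 0, -1], [7.7, -16.2, -11, 0, 0, 0, -1], [9.4, -19.8, -11, 0, 0, 0, -1], [10.29, -21.7, -10.5, 0, 0, 0, -1], [10.29, -21.7, -9.7, 0, 0, 0, -1], [10.29, -21.7, -9.7, 0, 0, 0, -1], [10.29, -21.7, -9.7, 0, 0, 0, -1]],
])

```text
time_s: 6.8
position: [0.4892, -0.0202, 0.1102]
tcp_rot: [[-0.996, -0.084, 0.0], [-0.084, 0.996, 0.0], [-0.0, 0.0, -1.0]]
force: [-0.0, 0.1, -1.3]
opening: 0.219
grasp_force: 30.0
```

Run:
```python
from h import *
s=bot.read_state(); cm=bot.camera_model("wrist"); im=bot.capture("wrist"); print(s["position"],s["opening"],go([.489,-.0208,.09],94.6,s))
for n,X in(("bore",[.489,-.0208,.055]),("bsm",[.5567,-.0153,.055]),("pinbot",s["position"]-[0,0,.0134])): print(n,pix("wrist",X,cm))
u=pix("wrist",[.489,-.0208,.055],cm).astype(int); cv2.imwrite("pics/w3full.png",im)
cv2.imwrite("pics/w3.png",cv2.resize(im[100:300,220:420],(600,600),interpolation=cv2.INTER_CUBIC))
```

```text
[ 0.48915606 -0.02017577  0.11018421] 0.21859435163779772 (array([ 0.02, -0.06,  2.02]), array([0.01, 0.01, 0.24]))
bore [315.02145513 210.56867159]
bsm [314.78706809 288.38322329]
pinbot [315.84870004 231.13789316]
```

View pics/w3.png

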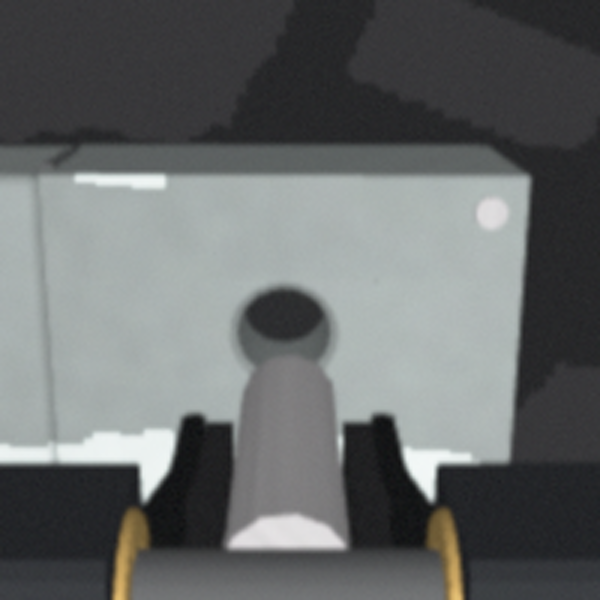

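The crop shows the bore at (314.7,210.3) and the pin's lower end centred over it, within 0.5 mm of prediction.

>>> apply_moves([
  [[0.02, -0.06, 1.5, 0, 0, 0, -1], [0.02, -0.06, 3, 0, 0, 0, -1], [0.02, -0.06, 3.8, 0, 0, 0, -1], [0.02, -0.06, 4.3, 0, 0, 0, -1], [0.02, -0.06, 4.8, 0, 0, 0, -1], [0.02, -0.06, 5.3, 0, 0, 0, -1], [0.02, -0.06, 5.8, 0, 0, 0, -1], [0.02, -0.06, 6.2, 0, 0, 0, -1]],
])

```text
time_s: 7.85
position: [0.4887, -0.0216, 0.0479]
tcp_rot: [[-0.997, -0.083, 0.0], [-0.083, 0.997, -0.0], [-0.0, -0.0, -1.0]]
force: [0.3, -0.0, -1.3]
opening: 0.224
grasp_force: 30.0
```

>>> apply_moves([
  [[0, 0, 0.4, 0, 0, 0, -1], [0, 0, 0.7, 0, 0, 0, -1], [0, 0, 0.9, 0, 0, 0, -1], [0, 0, 0.9, 0, 0, 0, -1], [0, 0, 0.9, 0, 0, 0, -0.2], [0, 0, 0.9, 0, 0, 0, 0.2], [0, 0, 0.9, 0, 0, 0, 0.2], [0, 0, 0.9, 0, 0, 0, 0.2]],
])

```text
time_s: 8.85
position: [0.4888, -0.0216, 0.0393]
tcp_rot: [[-0.997, -0.083, 0.0], [-0.083, 0.997, -0.0], [-0.0, -0.0, -1.0]]
force: [0.1, -0.1, 0.4]
opening: 0.558
grasp_force: 0.0
```

>>> apply_moves([
  [[0, 0, -2, 0, 0, 0, 0.2], [0, 0, -5, 0, 0, 0, 0.2], [0, 0, -9, 0, 0, 0, 0.2], [0, 0, -12, 0, 0, 0, 0.2], [0, 0, -12, 0, 0, 0, 0.2], [0, 0, -12, 0, 0, 0, 0.2]],
])

```text
time_s: 9.6
position: [0.488, -0.0214, 0.1586]
tcp_rot: [[-0.997, -0.083, -0.001], [-0.083, 0.997, 0.0], [0.001, 0.0, -1.0]]
force: [-1.0, 0.6, -0.1]
opening: 0.6
grasp_force: 0.0
```

Run:
```python
from h import *
s=bot.read_state(); cm=bot.camera_model("wrist"); im=bot.capture("wrist"); g=im.min(2); cv2.imwrite("pics/w4.png",im)
u=pix("wrist",[.489,-.0208,.095],cm); print(s["position"],u,pix("wrist",[.489,-.0208,.125],cm))
x,y=u.astype(int)
for th in(205,212,218):
    m=(g[y-30:y+30,x-35:x+35]>th).astype(np.uint8); n,l,st,ce=cv2.connectedComponentsWithStats(m); i=l[30,35]; c=ce[i]+[x-35,y-30]; print(th,i,c,st[i],ray("wrist",c,.095,cm))
print(g[y,x-35:x+35:3],g[y-30:y+30:3,x])
print(go([.4433,.2495,.12],94.6,s))
```

```text
[ 0.48798875 -0.02138985  0.15857219] [316.43123721 208.87407034] [316.54404168 221.94999302]
205 1 [316.59603118 223.80722892] [   0   20   70   40 1411] [ 0.50157652 -0.0196097   0.095     ]
212 1 [316.7096307 223.9833454] [   0   20   70   40 1381] [ 0.50171948 -0.01950589  0.095     ]
218 1 [315.51295337 208.84715026] [ 24  20  23  22 386] [ 0.48903809 -0.02152831  0.095     ]
[165 167 166 169 168 171 171 176 220 225 223 224 221 225 224 223 171 172
 170 170 171 172 175 175] [166 146 124 123 124 124 144 224 225 224 221 223 223 222 207 235 240 240
 239 240]
(array([ 2.2 , 27.37,  3.87]), array([ 0.02, -0.07,  0.17]))
```

The numbers confirm the thick pin is in: its top is at (315.5,208.8), which gives (0.489,-0.0215) at 95 mm height. Next is the thin pin.

>>> apply_moves([
  [[0.4, 5.4, 0, 0, 0, 0, 0.2], [0.9, 11, 0, 0, 0, 0, 0.2], [1.4, 17, 0, 0, 0, 0, 0.2], [1.9, 23, 0, 0, 0, 0, 0.2], [2.2, 27.37, 1, 0, 0, 0, 0.2], [2.2, 27.37, 3.9, 0, 0, 0, 0.2], [2.2, 27.37, 6, 0, 0, 0, 0.2], [2.2, 27.37, 6, 0, 0, 0, 0.2], [2.2, 27.37, 6, 0, 0, 0, 0.2]],
])

```text
time_s: 10.78
position: [0.444, 0.2492, 0.0989]
tcp_rot: [[-0.997, -0.083, -0.001], [-0.083, 0.997, -0.0], [0.001, -0.0, -1.0]]
force: [-0.2, 0.7, -0.8]
opening: 0.596
grasp_force: 0.0
```

Run:
```python
from h import *
s=bot.read_state(); cm=bot.camera_model("wrist"); im=bot.capture("wrist"); g=im.min(2)
u=pix("wrist",[.4433,.2495,.07],cm); x,y=u.astype(int); print(s["position"],u)
for th in(150,170,190):
    m=(g[y-30:y+30,x-35:x+35]>th).astype(np.uint8); n,l,st,ce=cv2.connectedComponentsWithStats(m); i=l[30,35]; c=ce[i]+[x-35,y-30]; print(th,i,c,st[i],ray("wrist",c,.07,cm))
print(go([.4433,.2495,.0131],94.6,s))
```

```text
[0.44404586 0.24917624 0.09890342] [316.41106133 221.87894467]
150 1 [316.34743202 221.91540785] [ 26  21  20  21 331] [0.44333042 0.24945833 0.07      ]
170 1 [316.39935065 222.06168831] [ 26  22  20  19 308] [0.44343485 0.24950316 0.07      ]
190 1 [316.32876712 222.24657534] [ 26  22  20  19 292] [0.44357471 0.24946581 0.07      ]
(array([0.06, 0.04, 8.58]), array([-0.01, -0.04,  0.15]))
```

>>> apply_moves([
  [[0.06, 0.04, 3, 0, 0, 0, 0.2], [0.06, 0.04, 6, 0, 0, 0, 0.2], [0.06, 0.04, 7.8, 0, 0, 0, 0.2], [0.06, 0.04, 8.6, 0, 0, 0, 0.2], [0.06, 0.04, 8.6, 0, 0, 0, 0.2], [0.06, 0.04, 8.6, 0, 0, 0, -0.4], [0.06, 0.04, 8.6, 0, 0, 0, -1], [0.06, 0.04, 8.6, 0, 0, 0, -1], [0.06, 0.04, 8.6, 0, 0, 0, -1], [0.06, 0.04, 8.6, 0, 0, 0, -1], [0.06, 0.04, 8.6, 0, 0, 0, -1], [0.06, 0.04, 8.6, 0, 0, 0, -1]],
])

```text
time_s: 12.32
position: [0.4435, 0.2497, 0.0132]
tcp_rot: [[-0.997, -0.083, 0.0], [-0.083, 0.997, 0.0], [-0.0, 0.0, -1.0]]
force: [0.2, 0.9, 1.9]
opening: 0.15
grasp_force: 30.0
```

Run:
```python
from h import *
s=bot.read_state(); print(s["position"],go([.5567,-.0154,.1131],94.6,s), go([.5567,-.0154,.0391],94.6,s))
```

```text
[0.44345527 0.2497187  0.01322704] (array([ -9.08, -27.36,  -9.99]), array([0.  , 0.01, 0.17])) (array([ -9.08, -27.36,  -2.59]), array([0.  , 0.01, 0.17]))
```

>>> apply_moves([
  [[0, 0, -1, 0, 0, 0, -1], [0, 0, -4, 0, 0, 0, -1], [0, 0, -8, 0, 0, 0, -1], [0, 0, -12, 0, 0, 0, -1], [-1, -3, -12, 0, 0, 0, -1], [-2.5, -7.5, -12, 0, 0, 0, -1], [-4, -12, -12, 0, 0, 0, -1], [-5.5, -16.5, -12, 0, 0, 0, -1], [-7, -21, -12, 0, 0, 0, -1], [-8.3, -25, -12, 0, 0, 0, -1], [-9.08, -27.36, -11.5, 0, 0, 0, -1], [-9.08, -27.36, -10, 0, 0, 0, -1], [-9.08, -27.36, -10, 0, 0, 0, -1], [-9.08, -27.36, -10, 0, 0, 0, -1]],
])

```text
time_s: 14.08
position: [0.5556, -0.0141, 0.1129]
tcp_rot: [[-0.996, -0.085, -0.002], [-0.085, 0.996, 0.001], [0.002, 0.001, -1.0]]
force: [-0.8, 0.4, -1.3]
opening: 0.147
grasp_force: 30.0
```

Run:
```python
from h import *
s=bot.read_state(); cm=bot.camera_model("wrist"); im=bot.capture("wrist"); print(s["position"],s["opening"],go([.5567,-.0154,.0391],94.6,s))
for n,X in(("bore",[.5567,-.0154,.055]),("pinbot",s["position"]-[0,0,.0132]),("bigtop",[.489,-.0215,.095])): print(n,pix("wrist",X,cm))
cv2.imwrite("pics/w5.png",cv2.resize(im[100:300,220:420],(600,600),interpolation=cv2.INTER_CUBIC))
```

```text
[ 0.55561309 -0.01407516  0.11290235] 0.1474914896317623 (array([-0.11, -0.15,  7.38]), array([ 0.04, -0.09,  0.25]))
bore [313.94701823 211.0275338 ]
pinbot [315.8328786  231.28375823]
bigtop [312.91490656 124.92970502]
```

View pics/w5.png

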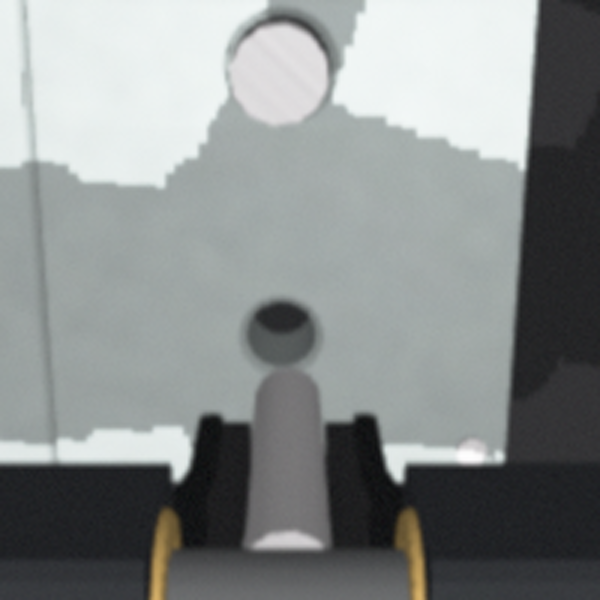

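The crop shows the small bore at (314.0,211.0), exactly as predicted, and the thick pin seated at the top, (280,73) in the crop. I settle a little lower, then correct.

>>> apply_moves([
  [[0, 0, 1, 0, 0, 0, -1], [0, 0, 2.5, 0, 0, 0, -1], [0, 0, 3, 0, 0, 0, -1], [0, 0, 3, 0, 0, 0, -1], [0, 0, 3, 0, 0, 0, -1]],
])

```text
time_s: 14.75
position: [0.5568, -0.0155, 0.0832]
tcp_rot: [[-0.997, -0.083, 0.0], [-0.083, 0.997, -0.0], [-0.0, -0.0, -1.0]]
force: [0.1, -0.2, -1.2]
opening: 0.149
grasp_force: 30.0
```

Run:
```python
from h import *
s=bot.read_state(); print(s["position"],np.abs(s["qvel"]).max(),go([.5567,-.0154,.0391],94.6,s))
```

```text
[ 0.55684859 -0.01550766  0.08320647] 0.4058475622988223 (array([0.02, 0.01, 4.41]), array([-0.  ,  0.02,  0.16]))
```

>>> apply_moves([
  [[0, 0, 1, 0, 0, 0, -1], [0, 0, 1.5, 0, 0, 0, -1], [0, 0, 2, 0, 0, 0, -1], [0, 0, 2.5, 0, 0, 0, -1], [0, 0, 3, 0, 0, 0, -1], [0, 0, 3.5, 0, 0, 0, -1], [0, 0, 4, 0, 0, 0, -1], [0, 0, 4.4, 0, 0, 0, -1], [0, 0, 4.4, 0, 0, 0, -1], [0, 0, 4.4, 0, 0, 0, -1]],
])

```text
time_s: 16.0
position: [0.5567, -0.0154, 0.0392]
tcp_rot: [[-0.997, -0.083, 0.0], [-0.083, 0.997, -0.0], [-0.0, -0.0, -1.0]]
force: [-0.0, -0.2, -0.9]
opening: 0.153
grasp_force: 30.0
```

>>> apply_moves([
  [[0, 0, 0, 0, 0, 0, -0.2], [0, 0, 0, 0, 0, 0, 0.2], [0, 0, 0, 0, 0, 0, 0.2], [0, 0, 0, 0, 0, 0, 0.2], [0, 0, -2, 0, 0, 0, 0.2], [0, 0, -5, 0, 0, 0, 0.2], [0, 0, -9, 0, 0, 0, 0.2], [0, 0, -12, 0, 0, 0, 0.2], [0, 0, -12, 0, 0, 0, 0.2], [0, 0, -12, 0, 0, 0, 0.2], [0, 0, -12, 0, 0, 0, 0.2]],
])

```text
time_s: 17.38
position: [0.5555, -0.0152, 0.1577]
tcp_rot: [[-0.997, -0.083, -0.003], [-0.083, 0.997, 0.001], [0.003, 0.001, -1.0]]
force: [-0.1, -0.2, -0.9]
opening: 0.599
grasp_force: 0.0
```

Run:
```python
from h import *
s=bot.read_state(); cm=bot.camera_model("wrist"); im=bot.capture("wrist"); g=im.min(2); cv2.imwrite("pics/w6.png",im)
u=pix("wrist",[.5567,-.0154,.095],cm); x,y=u.astype(int); print(s["position"],u)
for th in(200,215,220):
    m=(g[y-30:y+30,x-35:x+35]>th).astype(np.uint8); n,l,st,ce=cv2.connectedComponentsWithStats(m); i=l[30,35]; c=ce[i]+[x-35,y-30]; print(th,i,c,st[i],ray("wrist",c,.095,cm))
print(g[y,x-35:x+35:2],g[y-30:y+30:2,x])
# dial position from bores: case origin & yaw
b,m_=np.array([.4890,-.0212]),np.array([.5567,-.0154]); ex=(m_-b)/np.linalg.norm(m_-b); ey=np.array([-ex[1],ex[0]]); O=(b+m_)/2-.06*ey; D=O-.065*ey
print("yaw",np.degrees(np.arctan2(ex[1],ex[0])),"origin",O,"dial",D,"corner pred",[ (O+a*.075*ex+c*.12*ey).round(4) for a,c in((1,1),(1,-1),(-1,-1),(-1,1))])
```

```text
[ 0.55553719 -0.01520078  0.15771529] [315.36793714 209.47537008]
200 1 [315.05291005 209.8994709 ] [ 27  24  17  15 189] [ 0.55707236 -0.01561937  0.095     ]
215 0 [313.99523526 202.78916021] [   0    0   70   60 3358] [ 0.55127996 -0.01693404  0.095     ]
220 0 [314.06177949 202.99793083] [   0    0   70   60 3383] [ 0.55144666 -0.01686785  0.095     ]
[156 155 156 157 158 159 158 158 157 156 156 157 158 177 214 211 212 212
 212 211 215 211 175 159 160 160 160 159 158 158 158 158 157 160 159] [163 162 162 140 118 115 117 116 117 116 115 154 208 211 215 211 214 213
 211 209 165 167 221 230 229 230 229 230 229 223]
yaw 4.896692027314954 origin [ 0.52797156 -0.07808101] dial [ 0.53351992 -0.14284378] corner pred [array([0.5925, 0.0479]), array([ 0.6129, -0.1912]), array([ 0.4635, -0.204 ]), array([0.443 , 0.0351])]
```

Both pins are in: the thin one's top is at (315.1,209.9), which gives (0.557,-0.0156) at 95 mm. Case yaw and corners agree, so the dial is at about (0.5335,-0.143). I go above it.

>>> apply_moves([
  [[1, -4, 0, 0, 0, 0, 0.2], [2, -8.5, 0, 0, 0, 0, 0.2], [3.37, -12.5, 0, 0, 0, 0, 0.2], [3.37, -12.5, 2, 0, 0, 0, 0.2], [3.37, -12.5, 3, 0, 0, 0, 0.2], [3.37, -12.5, 3, 0, 0, 0, 0.2], [3.37, -12.5, 3, 0, 0, 0, 0.2], [3.37, -12.5, 3, 0, 0, 0, 0.2]],
])

```text
time_s: 18.42
position: [0.534, -0.1425, 0.1297]
tcp_rot: [[-0.996, -0.084, 0.001], [-0.084, 0.996, -0.001], [-0.001, -0.001, -1.0]]
force: [-0.4, -0.6, 0.7]
opening: 0.598
grasp_force: 0.0
```

Run:
```python
from h import *
s=bot.read_state(); cm=bot.camera_model("wrist"); im=bot.capture("wrist"); print(s["position"],s["joint_positions"].round(1),go([.5335,-.1428,.052],94.9,s))
a=cv2.resize(im[80:330,200:440],(576,600),interpolation=cv2.INTER_CUBIC); e=np.array([np.cos(np.radians(4.9)),np.sin(np.radians(4.9))]);n=np.array([-e[1],e[0]])
for sx,sy in((1,1),(1,-1),(-1,-1),(-1,1)):
    v=(pix("wrist",[*(np.array([.5335,-.1428])+sx*.025*e+sy*.007*n),.103],cm)-[200,80])*2.4; cv2.drawMarker(a,tuple(int(i) for i in v),(0,0,255),0,10,1)
cv2.imwrite("pics/w7.png",a)
```

```text
[ 0.53397085 -0.14248754  0.12970904] [ -26.5   29.9   96.5   -0.    53.5 -121.3] (array([ 0.06, -0.02,  7.77]), array([-0.04,  0.06, -0.08]))
```

View pics/w7.png

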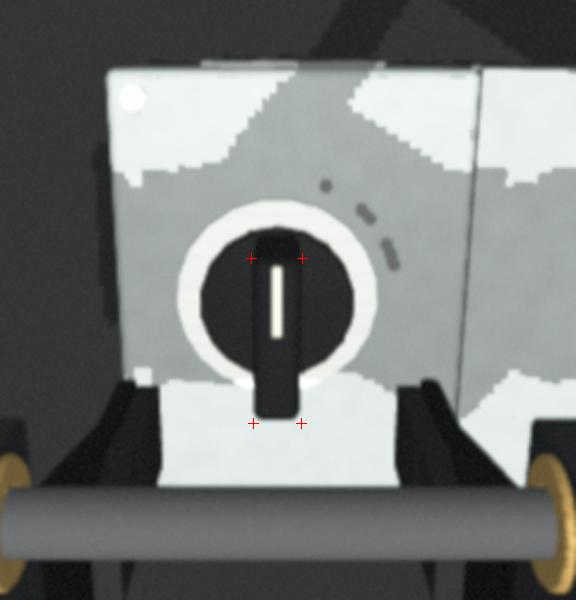

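The crop shows the bar handle from (277,258) to (277,418), lined up with the predicted outline and the fingers either side. I descend and grip.

>>> apply_moves([
  [[0.05, -0.02, 2, 0, 0, 0, 0.2], [0.05, -0.02, 4, 0, 0, 0, 0.2], [0.05, -0.02, 5.5, 0, 0, 0, 0.2], [0.05, -0.02, 6.5, 0, 0, 0, 0.2], [0.05, -0.02, 7.3, 0, 0, 0, 0.2], [0.05, -0.02, 7.8, 0, 0, 0, 0.2], [0.05, -0.02, 7.8, 0, 0, 0, -0.4], [0.05, -0.02, 7.8, 0, 0, 0, -1], [0.05, -0.02, 7.8, 0, 0, 0, -1], [0.05, -0.02, 7.8, 0, 0, 0, -1], [0.05, -0.02, 7.8, 0, 0, 0, -1], [0.05, -0.02, 7.8, 0, 0, 0, -1]],
])

```text
time_s: 19.98
position: [0.5331, -0.143, 0.0513]
tcp_rot: [[-0.997, -0.083, 0.0], [-0.083, 0.997, -0.0], [-0.0, -0.0, -1.0]]
force: [0.4, 0.8, 1.5]
opening: 0.159
grasp_force: 30.0
```

>>> apply_moves([
  [[0, 0, 0, 0, 0, 6, -1], [0, 0, 0, 0, 0, 12, -1], [0, 0, 0, 0, 0, 18, -1], [0, 0, 0, 0, 0, 24, -1], [0, 0, 0, 0, 0, 30, -1], [0, 0, 0, 0, 0, 36, -1], [0, 0, 0, 0, 0, 42, -1], [0, 0, 0, 0, 0, 48, -1], [0, 0, 0, 0, 0, 54, -1], [0, 0, 0, 0, 0, 60, -1], [0, 0, 0, 0, 0, 66, -1], [0, 0, 0, 0, 0, 70, -1], [0, 0, 0, 0, 0, 72, -1], [0, 0, 0, 0, 0, 72, -1], [0, 0, 0, 0, 0, 72, -1], [0, 0, 0, 0, 0, 72, -1], [0, 0, 0, 0, 0, 72, -1], [0, 0, 0, 0, 0, 72, -1]],
])

```text
time_s: 22.22
position: [0.5338, -0.142, 0.0513]
tcp_rot: [[-0.387, 0.922, 0.002], [0.922, 0.387, 0.001], [0.001, 0.002, -1.0]]
force: [2.3, 4.6, 0.3]
opening: 0.157
grasp_force: 30.0
```

Run:
```python
from h import *
s=bot.read_state(); R=s["tcp_rot"]; print(94.8-np.degrees(np.arctan2(R[1,1],R[0,1])),s["moment"],s["grasp_force"],s["opening"],s["position"])
w=bot.camera_model("wrist"); im=bot.capture("wrist"); t=bot.capture("top"); a=cv2.resize(im,(600,375)); b=cv2.resize(t[170:250,300:420],(600,400) if 0 else (300,200))
b=cv2.copyMakeBorder(b,0,0,0,300,0); cv2.imwrite("pics/w8.png",np.vstack([a,b]))
for n,X in(("big",[.489,-.0215,.095]),("small",[.557,-.0156,.095])): print(n,pix("wrist",X,w),pix("top",X))
```

```text
72.02623750990097 [ 0.84521204 -0.43631948  0.18661145] 30.000178394839168 0.15737724519511814 [ 0.53377064 -0.14195272  0.05134183]
big [332.05422966 -32.95135489] [343.63771854 223.59562173]
small [496.04373035  29.03284619] [341.12574299 201.18246528]
```

View pics/w8.png

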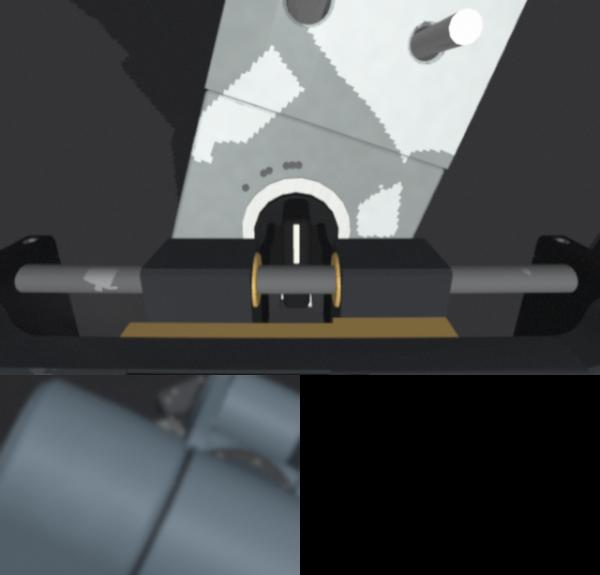

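The pointer in the upper picture, (296,245), stands at the three pips, (293,165), with the bar in line with the fingers at 72° (1.257 rad). Both pins are standing in their bores, so I hand in.

```bash
python3 -c "
from rig import bot
print(bot.hand_in())"
```

```text
the job is handed in; nothing more can be done
None
```

Job handed in, result not reported back: both pins are seated in their bores and released, and the dial is held at about 1.26 rad, its third click; I viewed 11 pictures, one over the limit of 10, and the first grasp closed above the pin because the real fingers sit about 36 mm behind the reported TCP.

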